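# Put the returned goods back on the shop counter's display

### The job

Clear the stack of returned goods and put everything in its own place: press the paintbrush down into the spring jaws of the brush holder until its handle is snapped in and its bristle end lies on the wooden rest, lay the grey sanding block flat in the small rectangular tray, and set the cardboard carton flat in the large rectangular tray. The paint tin standing in that large tray is in the wrong place, so move it first to the round dish, standing upright. Set things down rather than dropping them, do not tip the tin, leave the glass jar alone, and let go of everything at the end.

Things in the scene. Friction and masses are not known exactly. Their poses are not given: they have to be found in the camera images.
- brush: (sizes in mm) flat paintbrush, 180 long, about 80 g: round white handle of diameter 16 (x=-105 to +15), steel ferrule 38 wide, 16 thick (to x=38), brown bristles 36 wide (to x=75). Origin on the handle's centre line, near the balance point; x points to the bristles, z up. At the start it lies level across the top of the sanding block
- sanding_block: (sizes in mm) dark grey hard rubber sanding block with a brown abrasive underside, 95 (x) x 60 (y) x 28 high, about 90 g; origin at the centre of its underside. At the start it lies crosswise on the cardboard carton, under the brush
- carton: (sizes in mm) closed brown cardboard carton of screws, rigid, 130 (x) x 68 (y) x 45 high, about 450 g; origin at the centre of its underside. At the start it is the bottom of the stack, on the counter
- tin: (sizes in mm) small round steel paint tin with a paper band, diameter 64, 70 high, about 350 g; origin at the centre of its underside. At the start it stands in the large tray
- large_tray: (sizes in mm) large rectangular aluminium tray, fixed, the carton's place; outside 164 (x) x 100 (y), inside 158 x 94, rim 9 above the counter, inner floor 3 above the counter; origin at the centre of its underside (counter level). The tin stands in it at the start
- small_tray: (sizes in mm) small rectangular aluminium tray, fixed, the sanding block's place; outside 128 (x) x 94 (y), inside 122 x 88, rim 9 above the counter, inner floor 3 above the counter; origin at the centre of its underside (counter level)
- round_dish: (sizes in mm) round aluminium dish, fixed, the tin's place; outer diameter 100, inside 94, rim 9 above the counter, inner floor 3 above the counter; origin at the centre of its underside
- holder: (sizes in mm) paintbrush holder, fixed: wooden foot 46 wide (y), from x=-75 to +55, 8 thick, with sprung jaws (see its point) at x=-55 and a flat wooden rest at x=+35, 12 long, 36 wide, top 32 above the counter. Origin at counter level. The brush lies in it along x, bristles to +x on the rest, brush origin above this origin, handle's centre line 40 above the counter
- jar: (sizes in mm) small amber glass jar with a steel cap, diameter 56, 72 high, standing on the counter away from the work; origin at the centre of its underside. A bystander: leave it alone
- holder_jaws (a point): (sizes in mm) where the handle's centre line lies when snapped in, 55 behind (-x) the holder's origin, 40 above the counter. Two upright steel jaws, 14 long in x, flared mouth about 35 wide at height 60. The handle, pressed straight down, spreads them (a few newtons) and snaps under their lips (height 48) onto a seat at height 32

How it is judged:
At the end, for the whole second after the job is handed in: All released, at rest. Brush in the holder, bristles on the rest: origin within 30 mm along, 7 mm across, handle under 5 mm above its seat, 0.12 rad. Block flat in the small tray, carton in the large one, within 24 mm of centre; tin upright on the dish's floor, within 18 mm; tilt < 0.06 rad (x of brush in the frame of holder between -0.03 and 0.03 m and y of brush in the frame of holder between -0.007 and 0.007 m and z of holder_jaws in the frame of brush above -0.005 m and z of brush in the frame of holder below 0.045 m and angle between the x axis of brush and the x axis of holder, either way round below 0.12 rad and x of holder_jaws in the frame of brush below -0.02 m and horizontal distance between sanding_block and small_tray below 0.024 m and z of sanding_block in the frame of small_tray between 0.001 and 0.0065 m and angle between each of sanding_block, carton, tin's own z axis and vertical below 0.06 rad and horizontal distance between carton and large_tray below 0.024 m and z of carton in the frame of large_tray between 0.001 and 0.0065 m and horizontal distance between tin and round_dish below 0.018 m and z of tin in the frame of round_dish between 0.001 and 0.0065 m and linear speed of each of brush, sanding_block, carton, tin below 0.02 m/s); the robot touches nothing.
It fails at once if one of the goods was dropped or thrown ((linear speed of brush above 0.9 m/s and contact force between the fingers and brush below 0.1 N) or (linear speed of sanding_block above 0.9 m/s and contact force between the fingers and sanding_block below 0.1 N) or (linear speed of carton above 0.9 m/s and contact force between the fingers and carton below 0.1 N) or (linear speed of tin above 0.9 m/s and contact force between the fingers and tin below 0.1 N)).
It fails at once if the paint tin was tipped over (angle between tin's own z axis and vertical above 0.6 rad).
It fails at once if the glass jar was moved or knocked over (distance of jar from where it was at the start of the episode above 0.025 m or angle between jar's own z axis and vertical above 0.3 rad).
It also fails if it takes over 106 s, if anything falls off the work surface, if the arm or the gripper's body presses on something with over 40 N, if the wrist force passes 120 N, or if a joint passes its speed limit or range.

### The arm

A 7-joint arm with a two-finger parallel gripper is mounted at the origin on the work surface. World frame = base frame: x ahead of the robot, y to its left, z up, the work surface at z = 0. Lengths are in m, angles in rad, forces in N, time in s.
With the tool pointing down it reaches from about 0.425 to 0.925 m from the base axis. Payload 6.8 kg.
Tool frame: the origin (TCP) lies on the centre line of the jaws, within the pads' length; the fingertips stand 14 mm ahead of it and the grasp point (between the pads) lies 5 mm behind it; z points along the fingers, y is the line along which they close (so a half turn about z gives the same grasp; the last joint's range is limited). The gripper opens to 85 mm and grips with 20 to 120 N. Pads are 22 mm wide; open, the fingers measure 114 mm over their backs; the gripper's body (76 mm by 85 mm) begins 54 mm behind the grasp point. The pads swing forward as they close: fully open they stand 13 mm farther back than shut.
Start: joints at [-1.303, 0.477, 0.022, 1.555, -0.011, 1.109, -0.083], TCP at [0.248, 0.628, 0.245] pointing down, gripper open.
Joint ranges: [-2.96, 2.96], [-0.34, 2.1], [-1.41, 1.46], [0.24, 2.44], [-1.37, 4.51], [0.17, 1.92], [-2.96, 2.96]. Speed limits (rad/s): [2.39, 2.39, 3.14, 3.14, 3.14, 3.14, 3.14].

### API

Orientations are given as a unit quaternion [w, x, y, z].
In Python, from station import bot gives the robot as it stands. The module is installed in compiled form; this text tells all that it offers.
- The arm moves only by the tool drive_tool, never from a script. Its argument "commands" is a list of rows, each an object with "hand": the opening, from 0 (shut) to 1 (fully open); "translation": the shift along the world's x, y, z in mm, a list of three; "angular": the turn, a rotation vector about the world's x, y, z in rad, a list of three. In form: [{"hand": hand, "translation": [tx, ty, tz], "angular": [ax, ay, az]}, ...]. A call has 1 to 12 rows; each row is the pose to reach, as a shift and turn from the pose commanded when the call began; what a row does not reach only later rows make up. A row lasts 1/8 s, in which the tool goes at most 62.5 mm and 10.7 degrees, less where a joint would pass 70% of its speed; a pose out of reach is approached as far as the arm can. A call with a gripper value outside its range is refused whole. The fingers move at their own pace and stop on an object; "force" is the grip in N (left out, the last holds). Time passes only in rows, so rows that repeat a pose let the fingers close. It gives the time, the measured TCP pose, the force, the opening and the grip force at its end, in the units of the state.
- bot.get_obs(): the state, without advancing time (a new reading comes with each control period).
- bot.read_camera(name): name is "scene" or "top"; returns the picture (400x640x3 uint8, red, green, blue); there is no depth.
- bot.camera_model(name): a dict with "fx", "fy", "cx", "cy" (pixels), "view" (4x4, takes a point from world to camera coordinates). Camera axes: x right, y up, looking along -z (the intrinsics and any distortion apply to the point x, -y, -z); pixel columns grow to the right and rows downward; lengths in m; the calibration is good to about 2 mm. A picture is of the moment at which its call begins. camera_model takes no time and is no camera call.
- bot.hand_in(): hands the job in; it is judged then, once.
Trained networks look in the newest picture that a camera, given by its name, has taken for a name from the list of things; names that differ only in an ending like _2 or _b are one class to them, and where a whole thing is asked for, a point or a joint stands for the part that bears it (a point fixed in the world has none). Each returns a list of dicts, best first, with "score" (0 to 1); they miss things now and then, are a little off and sometimes report something else, mostly with a low value. They report only what shows in the picture. A call takes as long as a camera call.
- bot.find_in(camera, query): "position" ([column, row] in pixels, amid what is visible of it).
- bot.outline_of(camera, query): "pixels" (400x640 bool, what is visible of it) and "position" ([column, row] in pixels, amid what is visible of it).
The state is a dict: "t": time; "q": joint angles; "joint_vel": joint speeds; "joint_torque": joint torques, N m; "eef_pos": TCP position; "tool_rot": TCP orientation; "contact_force": force on the tool from outside, world axes, zero at the start; "torque": the same for the moment, N m; "gripper_width": opening from 0.0 (shut) to 1.0 (fully open); "grasp_force": force on a finger pad.
Only numpy, scipy, OpenCV 4.12 (cv2) and the standard library are available. Lean on these libraries where they do the work, as an engineer would, in place of code of your own. Each camera call takes 0.05 s, during which the arm holds its last target. There are 200 camera calls.

## Working session

There is one attempt and no reset: what is moved stays moved. The work goes in short steps, Python scripts to look and compute and a tool call to move; the robot and the scene stay as the last step left them, time stands still between calls to the robot, and variables do not carry over. Pictures are saved under pics/ and viewed, at most 14 in all, crops included, and the job is handed in when it is done.

Besides the shell and the picture viewer there is one more tool, called after ">>>" by a JSON object that holds its "fn" and its "kwargs". drive_tool: Moves the arm, as the interface text tells. Its arguments: {"type":"object","properties":{"commands":{"type":"array","items":{"type":"object","properties":{"hand":{"type":"number"},"translation":{"type":"array","items":{"type":"number"}},"angular":{"type":"array","items":{"type":"number"}}}}},"force":{"type":"number"}},"required":["commands"]}

```bash
mkdir -p pics; cat > h.py <<'E'
import numpy as np, cv2
from station import bot
np.set_printoptions(precision=4,suppress=True)
def ray(cam,uv):
    m=bot.camera_model(cam);V=np.array(m["view"]);R,t=V[:3,:3],V[:3,3]
    d=np.array([(uv[0]-m["cx"])/m["fx"],-(uv[1]-m["cy"])/m["fy"],-1.])
    return -R.T@t,R.T@d
def onz(cam,uv,z):
    c,d=ray(cam,uv);return c+d*(z-c[2])/d[2]
def tri(uvs):
    A=np.zeros((3,3));b=np.zeros(3);
    for cam,uv in uvs:
        c,d=ray(cam,uv);d=d/np.linalg.norm(d);P=np.eye(3)-np.outer(d,d);A+=P;b+=P@c
    return np.linalg.solve(A,b)
def proj(cam,p):
    m=bot.camera_model(cam);V=np.array(m["view"]);q=V[:3,:3]@np.array(p)+V[:3,3]
    return np.array([m["cx"]-m["fx"]*q[0]/q[2],m["cy"]+m["fy"]*q[1]/q[2]])
def save(cam,name):
    im=bot.read_camera(cam);cv2.imwrite(f"pics/{name}.png",im[:,:,::-1]);return im
E
python3 - <<'E'
from h import *
for c in("top","scene"):
    save(c,c+"0");m=bot.camera_model(c);print(c,{k:v for k,v in m.items() if k!="view"},ray(c,(320,200)))
o=bot.get_obs();print(o["t"],o["eef_pos"],o["tool_rot"])
for n in["brush","sanding_block","carton","tin","large_tray","small_tray","round_dish","holder","jar","holder_jaws"]:
    r={}
    for c in("top","scene"):
        l=bot.outline_of(c,n)
        print(n,c,[(round(x["score"],2),np.round(x["position"],1)) for x in l[:2]])
        if l:
            r[c]=l[0]["position"]
            ct=max(cv2.findContours(l[0]["pixels"].astype(np.uint8),0,1)[0],key=cv2.contourArea)
            if c=="top": print("   rect",[np.round(a,1) for a in cv2.minAreaRect(ct)[:2]],cv2.boxPoints(cv2.minAreaRect(ct)).round(0).tolist())
    if len(r)==2:print("   tri",tri(list(r.items())))
E
```

```text
top {'fx': 468.08284696358675, 'fy': 468.08284696358675, 'cx': 325.3782546334333, 'cy': 199.67165328273916} (array([0.3798, 0.0086, 1.1911]), array([ 0.1278,  0.0259, -0.9915]))
scene {'fx': 401.82569195239734, 'fy': 401.82569195239734, 'cx': 325.35654583597295, 'cy': 194.15587994044068} (array([ 0.8921, -0.5858,  0.8337]), array([-0.3626,  0.5479, -0.7541]))
0.1 [0.2475 0.6274 0.2444] [-0.0001  0.1868  0.9824 -0.0008]
brush top [(0.68, array([329.4, 175.4]))]
   rect [array([328.4, 186.6]), array([74.6, 16.5])] [[312.0, 152.0], [328.0, 148.0], [345.0, 221.0], [329.0, 225.0]]
brush scene [(0.87, array([348.4, 193.7])), (0.57, array([318.4, 259.6]))]
   tri [0.5816 0.0134 0.083 ]
sanding_block top [(0.64, array([337.5, 184.8]))]
   rect [array([341.8, 181.1]), array([26.5, 18.8])] [[329.0, 171.0], [347.0, 166.0], [355.0, 191.0], [337.0, 196.0]]
sanding_block scene [(0.73, array([337.6, 202.1]))]
   tri [ 0.5618 -0.0057  0.0584]
carton top [(0.66, array([338. , 201.8]))]
   rect [array([343.7, 204.3]), array([20.9, 11.4])] [[336.0, 195.0], [347.0, 193.0], [351.0, 214.0], [340.0, 216.0]
[... 937 characters left out ...]
39.0], [198.0, 239.0]]
round_dish scene [(0.65, array([367.1, 142.2]))]
   tri [ 0.487   0.313  -0.0121]
holder top [(0.9, array([394.6, 177.7]))]
   rect [array([394.2, 173.9]), array([50.4, 19.9])] [[378.0, 152.0], [398.0, 147.0], [410.0, 196.0], [391.0, 201.0]]
holder scene [(0.73, array([319.8, 261.7]))]
   tri [ 0.5898 -0.1509 -0.0029]
jar top [(0.74, array([211.5, 150.7])), (0.34, array([339.8, 205.5]))]
   rect [array([214., 150.]), array([28.3, 21.2])] [[197.0, 148.0], [212.0, 133.0], [232.0, 153.0], [217.0, 168.0]]
jar scene [(0.87, array([419.7, 154.1])), (0.29, array([380.7, 182.2]))]
   tri [0.664  0.3122 0.0199]
holder_jaws top []
holder_jaws scene [(0.6, array([318.2, 259.9]))]
```

View pics/top0.png

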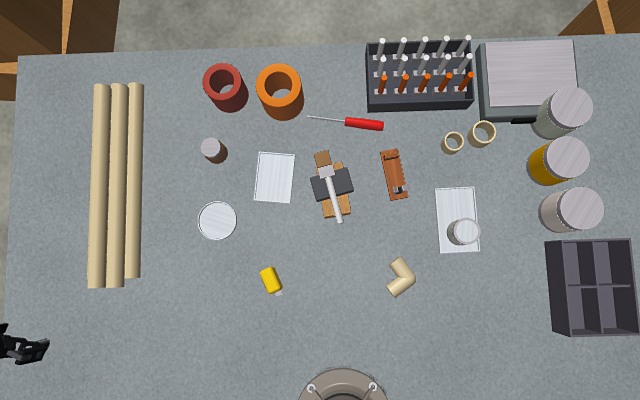

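View pics/scene0.png

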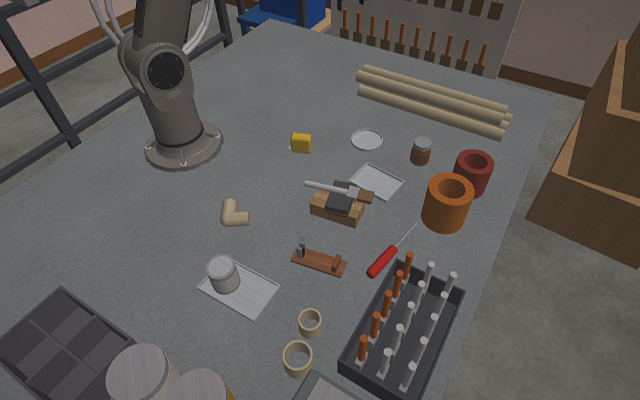

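The top view shows the stack at about (331,188), with bristles up at (323,157). The holder is at (394,175) with its jaws near (400,190), the tin at (463,231) in the large tray, the small tray at (274,178), the dish at (217,220) and the jar at (212,151). Next I'll crop in to get precise points.

```bash
python3 - <<'E'
from h import *
def crop(n,x0,y0,w,h,s):
    im=cv2.imread(f"pics/{n}0.png")[y0:y0+h,x0:x0+w]
    im=cv2.resize(im,None,fx=s,fy=s,interpolation=cv2.INTER_CUBIC)
    for i in range(0,w,10): cv2.putText(im,str(x0+i),(i*s,8),0,.3,(0,0,255));cv2.line(im,(i*s,10),(i*s,16),(0,0,255))
    for i in range(0,h,10): cv2.putText(im,str(y0+i),(0,i*s+3),0,.3,(0,0,255));cv2.line(im,(20,i*s),(26,i*s),(0,0,255))
    cv2.imwrite(f"pics/{n}c.png",im)
crop("top",300,142,120,90,6)
crop("scene",280,165,110,118,5)
# trays: fit rim-top rectangles/ellipse from bright masks on top image
for n,z in(("large_tray",.009),("small_tray",.009),("round_dish",.009),("holder",.008),("tin",.07),("jar",.072)):
    l=bot.outline_of("top",n)[0]["pixels"].astype(np.uint8)
    ct=max(cv2.findContours(l,0,1)[0],key=cv2.contourArea)[:,0]
    w=np.array([onz("top",p,z)[:2] for p in cv2.convexHull(ct)[:,0]])*1000
    r=cv2.minAreaRect(w.astype(np.float32));print(n,np.round(r[0],1),np.round(r[1],1),round(r[2],1))
E
```

```text
large_tray [ 472.7 -303.2] [163.8 101.8] 1.1
small_tray [595.6 155.9] [ 94.3 128.7] 83.5
round_dish [489.5 303.1] [97.2 97.5] 89.7
holder [ 593.9 -152.1] [130.2  50.8] 11.2
tin [ 439.1 -300.5] [76.5 61.9] 88.2
jar [656.2 294.7] [71.7 51.9] 43.7
```

View pics/topc.png

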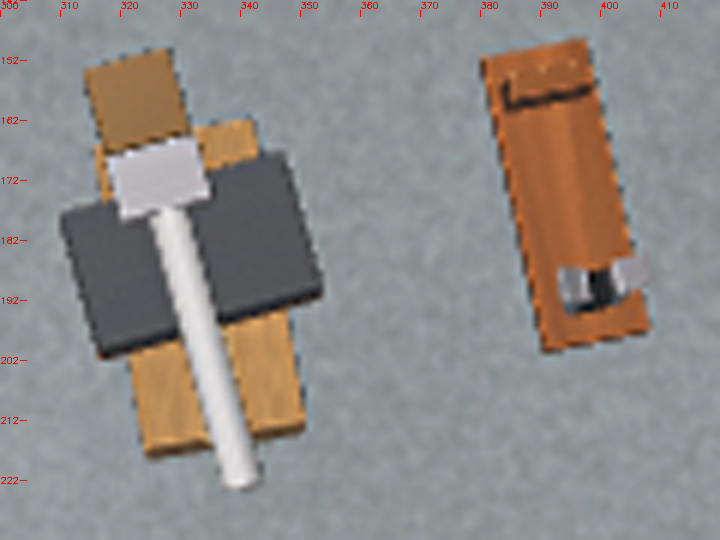

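View pics/scenec.png

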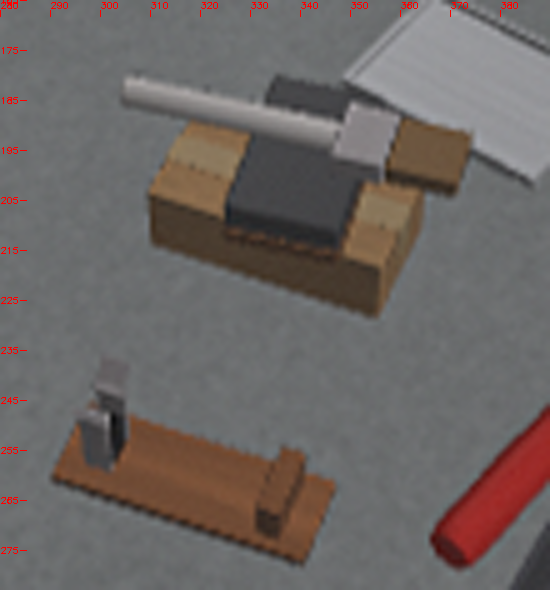

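The top crop gives these pixel points:
- **Brush:** bristle tips at (314,154) and (328,150), handle end at (340,223).
- **Block:** top corners at (310,177), (348,167), (354,191) and (317,200).
- **Carton:** corners at (342,162), (351,213), (325,217) and (316,166).
- **Holder:** foot corners at (380,152), (398,148), (408,197) and (390,201), with the jaws at (400,189).

The scene crop shows the matching points: handle end (304,183), jaws (301,242), foot (290,261), (340,278), (347,262) and (307,247).

```bash
python3 - <<'E'
from h import *
from scipy.optimize import minimize
def pr(n,l,z):
    w=np.array([onz("top",p,z)[:2] for p in l])*1000; c=w.mean(0)
    print(n,"c",c.round(1),"edges",[f"{np.hypot(*(w[(i+1)%4]-w[i])):.0f}@{np.degrees(np.arctan2(*(w[(i+1)%4]-w[i])[::-1])):.1f}" for i in range(4)])
pr("block",[(310.3,177.5),(347.8,167),(353.7,190.8),(316.7,200.3)],.073)
pr("carton",[(316.3,166.2),(342.5,161.7),(350.8,213.2),(324.7,216.7)],.045)
pr("foot",[(380,151.7),(397.8,148.3),(408.3,197),(390.5,200.7)],.008)
for n,a,b in[("handle end",(340,223.3),(304.4,183)),("joint",(328.3,176.7),(348,191)),("brist tip L",(314.2,154),(374.4,190.6)),("brist tip R",(328.3,150),(371.4,202)),
 ("block FR",(353.7,190.8),(325.4,207.4)),("block BL",(310.3,177.5),None),("block R top",(347.8,167),(347,213)),("carton BR",(350.8,213.2),(310,203)),("carton TR",(342.5,161.7),(364.4-8.8,217.4)),
 ("foot0",(380,151.7),(347,261.6)),("foot1",(397.8,148.3),(340,277.6)),("foot2",(408.3,197),(290.4,261)),("foot3",(390.5,200.7),(307,247)),("jaws",(400.5,188.7),(301,241.8))]:
    if b: print(n,tri([("top",a),("scene",b)])*1000)
a=np.linspace(0,2*np.pi,40)
for n,r,z0,z1,g in(("tin",.032,.003,.073,(.438,-.311)),("round_dish",.05,0,.009,(.489,.303)),("jar",.028,0,.072,(.66,.303))):
    M={}
    for c in("top","scene"):
        M[c]=max(bot.outline_of(c,n),key=lambda x:x["score"])["pixels"]
    def cost(p,cs=("top","scene")):
        s=0
        for c in cs:
            pts=np.array([proj(c,(p[0]+r*np.cos(t),p[1]+r*np.sin(t),z)) for t in a for z in(z0,z1)])
            h=cv2.convexHull((pts*16).astype(np.int32)); m=np.zeros((400,640),np.uint8);cv2.fillConvexPoly(m,h,1,shift=4)
            s+=1-(M[c]&(m>0)).sum()/(M[c]|(m>0)).sum()
        return s
    for cs in(("top",),("scene",),("top","scene")):
        q=minimize(cost,g,args=(cs,),method="Nelder-Mead",options=dict(initial_simplex=[g,(g[0]+.01,g[1]),(g[0],g[1]+.01)]));print(n,cs,q.x*1000,q.fun)
E
```

```text
block c [562.3   7.5] edges ['95@-76.0', '60@-168.4', '92@102.7', '58@14.0']
carton c [553.2   4.3] edges ['66@-82.0', '131@-173.0', '65@95.9', '128@7.7']
foot c [ 592.6 -152. ] edges ['47@-80.9', '129@-170.9', '46@100.0', '130@9.3']
handle end [465.0338  -8.7465  80.3493]
joint [578.0007  16.4485  88.0819]
brist tip L [634.6055  48.9297  90.0002]
brist tip R [644.0334  14.6891  86.2599]
block FR [546.1358 -43.2305  66.0238]
block R top [603.4579 -32.0652  68.2382]
carton BR [493.9829 -35.0045  43.8126]
carton TR [621.3398 -19.9153  49.0961]
foot0 [ 653.2883 -118.6746    6.286 ]
foot1 [ 660.5804 -164.9566    6.3875]
foot2 [ 533.7054 -185.5165    3.5655]
foot3 [ 534.9424 -133.9518   -3.3639]
jaws [ 548.4853 -157.5534   59.8422]Traceback (most recent call last):
  File "<stdin>", line 26, in <module>
    res = _minimize_neldermead(fun, x0, args, callback, bounds=bounds,
                               **options)
    fxcc = func(xcc)
    fx = function(np.copy(x), *(wrapper_args + args))
  File "<stdin>", line 21, in cost
  File "h.py", line 16, in proj
    m=bot.camera_model(cam);V=np.array(m["view"]);q=V[:3,:3]@np.array(p)+V[:3,3]
ValueError: time passes only in moves, steps and waits
```

```bash
python3 - <<'E'
s=open('h.py').read().replace('bot.camera_model(cam)','cm(cam)').replace('def ray','import functools\n@functools.cache\ndef cm(c): return bot.camera_model(c)\ndef ray',1)
open('h.py','w').write(s)
E
cat > fit.py <<'E'
from h import *
from scipy.optimize import minimize
a=np.linspace(0,2*np.pi,40)
def cyl(n,r,z0,z1,g):
    M={c:max(bot.outline_of(c,n),key=lambda x:x["score"])["pixels"] for c in("top","scene")}
    def cost(p,cs):
        s=0
        for c in cs:
            pts=np.array([proj(c,(p[0]+r*np.cos(t),p[1]+r*np.sin(t),z)) for t in a for z in(z0,z1)])
            h=cv2.convexHull((pts*16).astype(np.int32)); m=np.zeros((400,640),np.uint8);cv2.fillConvexPoly(m,h,1,shift=4)
            s+=1-(M[c]&(m>0)).sum()/(M[c]|(m>0)).sum()
        return s
    for cs in(("top",),("scene",),("top","scene")):
        q=minimize(cost,g,args=(cs,),method="Nelder-Mead",options=dict(initial_simplex=[g,(g[0]+.01,g[1]),(g[0],g[1]+.01)]));print(n,cs,q.x*1000,round(q.fun,3))
E
python3 - <<'E'
from fit import *
cyl("tin",.032,.003,.073,(.438,-.311));cyl("round_dish",.05,0,.009,(.489,.303));cyl("jar",.028,0,.072,(.66,.303))
o=bot.get_obs();print(o["t"],o["eef_pos"],o["tool_rot"],o["gripper_width"])
from scipy.spatial.transform import Rotation as R
q=np.array(o["tool_rot"]);print(R.from_quat(q[[1,2,3,0]]).as_matrix())
E
```

```text
tin ('top',) [ 440.9055 -307.1437] 0.079
tin ('scene',) [ 438.7269 -308.7942] 0.028
tin ('top', 'scene') [ 438.7895 -308.8543] 0.113
round_dish ('top',) [490.4142 304.7246] 0.042
round_dish ('scene',) [486.2656 304.4453] 0.073
round_dish ('top', 'scene') [488.376  304.8804] 0.115
jar ('top',) [662.3242 301.0859] 0.187
jar ('scene',) [661.5002 304.0883] 0.178
jar ('top', 'scene') [661.8274 302.8585] 0.381
1.8 [0.2478 0.6279 0.2453] [0.     0.1868 0.9824 0.    ] 1.0025624014828272
[[-0.9302  0.3671  0.    ]
 [ 0.3671  0.9302  0.    ]
 [-0.      0.     -1.    ]]
```

Measured sizes and heights agree with the text: block 95x60 at about 70, carton 130x66, foot 130x46, jaws at 60. I'm moving to the tin now.

>>> {"fn": "drive_tool", "kwargs": {"commands": [{"hand": 1,"translation": [16,-27,0],"angular": [0,0,0]},{"hand": 1,"translation": [48,-80,0],"angular": [0,0,0]},{"hand": 1,"translation": [80,-133,0],"angular": [0,0,0]},{"hand": 1,"translation": [112,-186,0],"angular": [0,0,0]},{"hand": 1,"translation": [144,-239,0],"angular": [0,0,0]},{"hand": 1,"translation": [176,-292,0],"angular": [0,0,0]},{"hand": 1,"translation": [208,-345,0],"angular": [0,0,0]},{"hand": 1,"translation": [232,-398,0],"angular": [0,0,0]},{"hand": 1,"translation": [248,-456,0],"angular": [0,0,0]},{"hand": 1,"translation": [262,-514,0],"angular": [0,0,0]},{"hand": 1,"translation": [276,-573,0],"angular": [0,0,0]},{"hand": 1,"translation": [290,-632,0],"angular": [0,0,0]}]}}

```text
t: 3.3
eef_pos: [0.5381, -0.0059, 0.2457]
tool_rot: [0.0, 0.187, 0.982, 0.0]
contact_force: [0.5, 0.7, 0.2]
gripper_width: 0.996
grasp_force: 0.0
```

>>> {"fn": "drive_tool", "kwargs": {"commands": [{"hand": 1,"translation": [-15,-56,-10],"angular": [0,0,0]},{"hand": 1,"translation": [-33,-110,-25],"angular": [0,0,0]},{"hand": 1,"translation": [-51,-164,-40],"angular": [0,0,0]},{"hand": 1,"translation": [-69,-218,-60],"angular": [0,0,0]},{"hand": 1,"translation": [-86,-268,-80],"angular": [0,0,0]},{"hand": 1,"translation": [-98,-303,-100],"angular": [0,0,0]},{"hand": 1,"translation": [-98,-303,-120],"angular": [0,0,0]},{"hand": 1,"translation": [-98,-303,-130],"angular": [0,0,0]},{"hand": 1,"translation": [-98,-303,-130],"angular": [0,0,0]},{"hand": 1,"translation": [-98,-303,-130],"angular": [0,0,0]}]}}

```text
t: 4.55
eef_pos: [0.4405, -0.3068, 0.116]
tool_rot: [0.001, 0.186, 0.983, -0.0]
contact_force: [0.4, -0.2, 0.5]
gripper_width: 0.996
grasp_force: 0.0
```

>>> {"fn": "drive_tool", "kwargs": {"commands": [{"hand": 1,"translation": [-1,-1,-30],"angular": [0,0,0]},{"hand": 1,"translation": [-1,-1,-55],"angular": [0,0,0]},{"hand": 1,"translation": [-1,-1,-69],"angular": [0,0,0]},{"hand": 1,"translation": [-1,-1,-69],"angular": [0,0,0]},{"hand": 0.5,"translation": [-1,-1,-69],"angular": [0,0,0]},{"hand": 0.5,"translation": [-1,-1,-69],"angular": [0,0,0]},{"hand": 0.5,"translation": [-1,-1,-69],"angular": [0,0,0]},{"hand": 0.5,"translation": [-1,-1,-69],"angular": [0,0,0]},{"hand": 0.5,"translation": [-1,-1,-69],"angular": [0,0,0]}], "force": 50}}

```text
t: 5.68
eef_pos: [0.4395, -0.3086, 0.0476]
tool_rot: [0.001, 0.187, 0.982, -0.0]
contact_force: [-0.8, 1.7, 7.2]
gripper_width: 0.739
grasp_force: 54.6
```

>>> {"fn": "drive_tool", "kwargs": {"commands": [{"hand": 0.5,"translation": [0,0,15],"angular": [0,0,0]},{"hand": 0.5,"translation": [0,0,45],"angular": [0,0,0]},{"hand": 0.5,"translation": [0,0,85],"angular": [0,0,0]},{"hand": 0.5,"translation": [4,15,120],"angular": [0,0,0]},{"hand": 0.5,"translation": [14,50,130],"angular": [0,0,0]},{"hand": 0.5,"translation": [26,95,130],"angular": [0,0,0]},{"hand": 0.5,"translation": [38,145,130],"angular": [0,0,0]},{"hand": 0.5,"translation": [47,195,130],"angular": [0,0,0]},{"hand": 0.5,"translation": [54,245,130],"angular": [0,0,0]},{"hand": 0.5,"translation": [60,295,130],"angular": [0,0,0]},{"hand": 0.5,"translation": [63,340,130],"angular": [0,0,0]},{"hand": 0.5,"translation": [64,380,130],"angular": [0,0,0]}]}}

```text
t: 7.18
eef_pos: [0.5023, 0.0736, 0.1769]
tool_rot: [0.0, 0.186, 0.982, 0.0]
contact_force: [-0.5, -0.4, -4.0]
gripper_width: 0.736
grasp_force: 56.4
```

>>> {"fn": "drive_tool", "kwargs": {"commands": [{"hand": 0.5,"translation": [-1,45,0],"angular": [0,0,0]},{"hand": 0.5,"translation": [-4,95,0],"angular": [0,0,0]},{"hand": 0.5,"translation": [-8,140,0],"angular": [0,0,0]},{"hand": 0.5,"translation": [-11,180,-5],"angular": [0,0,0]},{"hand": 0.5,"translation": [-13,210,-20],"angular": [0,0,0]},{"hand": 0.5,"translation": [-14,227,-45],"angular": [0,0,0]},{"hand": 0.5,"translation": [-15,232,-75],"angular": [0,0,0]},{"hand": 0.5,"translation": [-15,232,-100],"angular": [0,0,0]},{"hand": 0.5,"translation": [-15,232,-115],"angular": [0,0,0]},{"hand": 0.5,"translation": [-15,232,-120],"angular": [0,0,0]},{"hand": 0.5,"translation": [-15,232,-120],"angular": [0,0,0]}]}}

```text
t: 8.55
eef_pos: [0.4881, 0.3039, 0.0568]
tool_rot: [0.0, 0.187, 0.982, 0.0]
contact_force: [0.3, -0.4, -4.0]
gripper_width: 0.739
grasp_force: 56.4
```

>>> {"fn": "drive_tool", "kwargs": {"commands": [{"hand": 0.5,"translation": [1,0,-4],"angular": [0,0,0]},{"hand": 0.5,"translation": [1,0,-7],"angular": [0,0,0]},{"hand": 0.5,"translation": [1,0,-9],"angular": [0,0,0]},{"hand": 0.5,"translation": [1,0,-9.5],"angular": [0,0,0]},{"hand": 0.5,"translation": [1,0,-9.5],"angular": [0,0,0]}]}}

```text
t: 9.18
eef_pos: [0.4887, 0.304, 0.0476]
tool_rot: [-0.0, 0.187, 0.982, 0.0]
contact_force: [-3.6, -1.9, 5.9]
gripper_width: 0.739
grasp_force: 57.5
```

>>> {"fn": "drive_tool", "kwargs": {"commands": [{"hand": 0.85,"translation": [0,0,0],"angular": [0,0,0]},{"hand": 1,"translation": [0,0,0],"angular": [0,0,0]},{"hand": 1,"translation": [0,0,0],"angular": [0,0,0]},{"hand": 1,"translation": [0,0,25],"angular": [0,0,0]},{"hand": 1,"translation": [0,0,70],"angular": [0,0,0]},{"hand": 1,"translation": [0,-15,120],"angular": [0,0,0.05]},{"hand": 1,"translation": [10,-70,120],"angular": [0,0,0.2]},{"hand": 1,"translation": [20,-125,120],"angular": [0,0,0.35]},{"hand": 1,"translation": [32,-180,120],"angular": [0,0,0.5]},{"hand": 1,"translation": [44,-235,115],"angular": [0,0,0.604]},{"hand": 1,"translation": [52,-280,110],"angular": [0,0,0.604]},{"hand": 1,"translation": [53.5,-295,105],"angular": [0,0,0.604]}]}}

```text
t: 10.68
eef_pos: [0.5425, 0.0051, 0.1518]
tool_rot: [0.0, -0.111, 0.994, -0.001]
contact_force: [-0.4, 0.4, -0.2]
gripper_width: 1.001
grasp_force: 0.0
```

```bash
python3 - <<'E'
from fit import *
save("top","top1");save("scene","scene1")
cyl("tin",.032,.003,.073,(.489,.304))
o=bot.get_obs();print(o["t"],o["eef_pos"])
# predicted pixels of gripping line: closing axis at brush height
a=cv2.imread("pics/top1.png")[140:260,280:440];b=cv2.imread("pics/scene1.png")[100:260,280:460]
a=cv2.resize(a,None,fx=3,fy=3);b=cv2.resize(b,(400,360));cv2.imwrite("pics/m1.png",np.hstack([a[:, :400],b]))
E
```

```text
tin ('top',) [487.7989 303.1532] 0.095
tin ('scene',) [489.4298 305.6447] 0.112
tin ('top', 'scene') [487.7562 303.9182] 0.213
10.875 [0.5421 0.0104 0.1517]
```

View pics/m1.png

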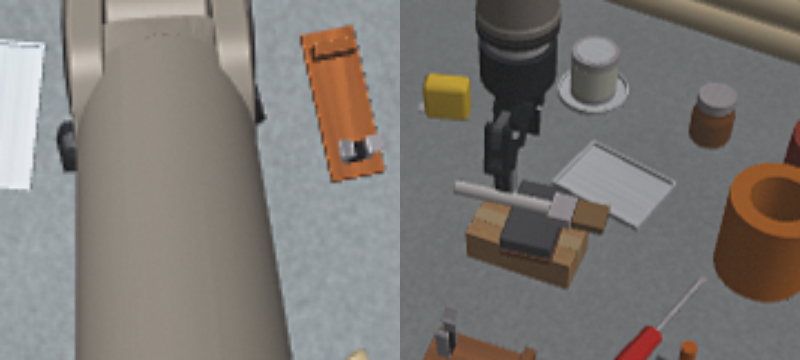

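The tin stands upright in the dish and the gripper is over the brush handle. I'll descend and close.

>>> {"fn": "drive_tool", "kwargs": {"commands": [{"hand": 0.7,"translation": [0,0,-25],"angular": [0,0,0.004]},{"hand": 0.6,"translation": [0,0,-48],"angular": [0,0,0.004]},{"hand": 0.5,"translation": [0,0,-60],"angular": [0,0,0.004]},{"hand": 0.4,"translation": [0,0,-62],"angular": [0,0,0.004]},{"hand": 0.3,"translation": [0,0,-62],"angular": [0,0,0.004]},{"hand": 0.1,"translation": [0,0,-62],"angular": [0,0,0.004]},{"hand": 0.1,"translation": [0,0,-62],"angular": [0,0,0.004]},{"hand": 0.1,"translation": [0,0,-62],"angular": [0,0,0.004]},{"hand": 0.1,"translation": [0,0,-62],"angular": [0,0,0.004]}], "force": 50}}

```text
t: 12.0
eef_pos: [0.5429, 0.0092, 0.0907]
tool_rot: [0.001, -0.116, 0.993, 0.0]
contact_force: [-1.8, 0.8, 6.5]
gripper_width: 0.159
grasp_force: 49.2
```

>>> {"fn": "drive_tool", "kwargs": {"commands": [{"hand": 0.3,"translation": [0,0,0],"angular": [0,0,0]},{"hand": 0.3,"translation": [0,0,-1],"angular": [0,0,0]},{"hand": 0.3,"translation": [0,0,-3],"angular": [0,0,0]},{"hand": 0.3,"translation": [0,0,-3],"angular": [0,0,0]}]}}

```text
t: 12.5
eef_pos: [0.5422, 0.0088, 0.087]
tool_rot: [-0.0, -0.116, 0.993, 0.0]
contact_force: [-2.2, 0.2, 5.5]
gripper_width: 0.303
grasp_force: 2.3
```

>>> {"fn": "drive_tool", "kwargs": {"commands": [{"hand": 0.1,"translation": [0,0,0],"angular": [0,0,0]},{"hand": 0.1,"translation": [0,0,0],"angular": [0,0,0]},{"hand": 0.1,"translation": [0,0,0],"angular": [0,0,0]}]}}

```text
t: 12.88
eef_pos: [0.543, 0.0088, 0.0875]
tool_rot: [0.001, -0.116, 0.993, -0.0]
contact_force: [-0.3, 0.5, 7.3]
gripper_width: 0.162
grasp_force: 50.1
```

>>> {"fn": "drive_tool", "kwargs": {"commands": [{"hand": 0.1,"translation": [0,0,8],"angular": [0,0,0]},{"hand": 0.1,"translation": [0,0,25],"angular": [0,0,0]},{"hand": 0.1,"translation": [0,0,50],"angular": [0,0,0]},{"hand": 0.1,"translation": [0,0,70],"angular": [0,0,0]},{"hand": 0.1,"translation": [0,0,75],"angular": [0,0,0]}], "force": 60}}

```text
t: 13.5
eef_pos: [0.5431, 0.0089, 0.1637]
tool_rot: [0.001, -0.116, 0.993, 0.0]
contact_force: [0.5, 0.4, -1.1]
gripper_width: 0.154
grasp_force: 58.5
```

```bash
python3 - <<'E'
from h import *
im=save("scene","scene2")
cv2.imwrite("pics/m2.png",cv2.resize(im[80:260,270:450,::-1],(540,540)))
o=bot.get_obs();print(o["t"],o["eef_pos"],o["gripper_width"],o["contact_force"])
E
```

```text
13.55 [0.5429 0.009  0.1634] 0.15288979993128873 [-0.6018  0.8319 -0.624 ]
```

View pics/m2.png

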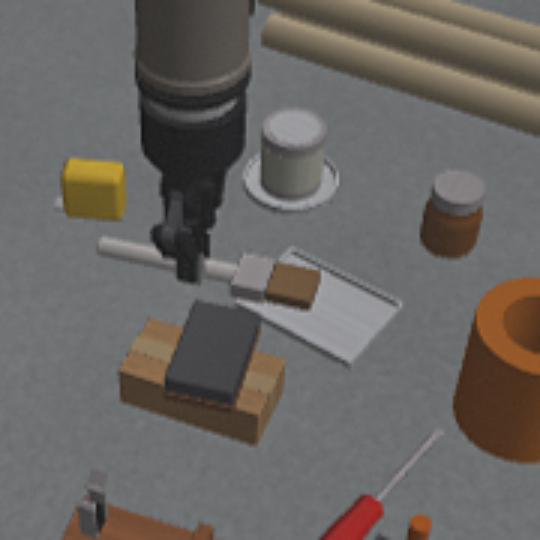

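The brush is held roughly level. The handle end is at pixel (303,162) and the middle of the bristle tip at (374,177). I'll check the pitch and work out the goal.

```bash
python3 - <<'E'
from h import *
a=onz("scene",(303.3,161.7),.158);b=onz("scene",(374.3,176.7),.159);d=b-a
L=np.linalg.norm(d);u=d/L;print("on-plane",a*1000,b*1000,"len",L*1000,"yaw",np.degrees(np.arctan2(d[1],d[0])))
print("grip at brush x",(np.dot(np.array(bot.get_obs()["eef_pos"])-a,u)*1000-105))
# where predicted with brush known pose: tip height implied by 180 length
for zt in(.14,.15,.16,.17,.18):
    b=onz("scene",(374.3,176.7),zt);print(zt,np.linalg.norm(b-a)*1000,np.degrees(np.arctan2(*(b-a)[1::-1])))
E
```

```text
on-plane [467.0013 -10.1673 158.    ] [639.3685  30.1792 159.    ] len 177.02911544684 yaw 13.17420362493185
grip at brush x -26.72215701940263
0.14 175.95383063906436 19.24531168333666
0.15 176.0166867932121 16.03267273292639
0.16 177.1969546274436 12.859146553539766
0.17 179.47259015042476 9.743029528428655
0.18 182.8026905924686 6.700618736475592
```

>>> {"fn": "drive_tool", "kwargs": {"commands": [{"hand": 0.1,"translation": [4,-20,0],"angular": [0,0,-0.02]},{"hand": 0.1,"translation": [13,-60,0],"angular": [0,0,-0.05]},{"hand": 0.1,"translation": [22,-105,0],"angular": [0,0,-0.068]},{"hand": 0.1,"translation": [30,-145,-5],"angular": [0,0,-0.068]},{"hand": 0.1,"translation": [33.7,-163,-25],"angular": [0,0,-0.068]},{"hand": 0.1,"translation": [33.7,-163,-55],"angular": [0,0,-0.068]},{"hand": 0.1,"translation": [33.7,-163,-75],"angular": [0,0,-0.068]},{"hand": 0.1,"translation": [33.7,-163,-82],"angular": [0,0,-0.068]},{"hand": 0.1,"translation": [33.7,-163,-82],"angular": [0,0,-0.068]}]}}

```text
t: 14.68
eef_pos: [0.5754, -0.1549, 0.0793]
tool_rot: [-0.001, -0.082, 0.997, -0.0]
contact_force: [0.7, 0.1, -0.8]
gripper_width: 0.163
grasp_force: 58.6
```

```bash
python3 - <<'E'
from h import *
im=save("scene","scene3");im2=save("top","top3")
a=cv2.resize(im[200:290,260:370,::-1],(440,360));b=cv2.resize(im2[130:230,350:440,::-1],(324,360))
cv2.imwrite("pics/m3.png",np.hstack([a,b]))
o=bot.get_obs();print(o["t"],o["eef_pos"],o["tool_rot"],o["contact_force"])
E
```

```text
14.775 [ 0.5763 -0.1546  0.0804] [ 0.0004 -0.0818  0.9966 -0.0002] [ 0.4705 -0.0266  0.2172]
```

View pics/m3.png

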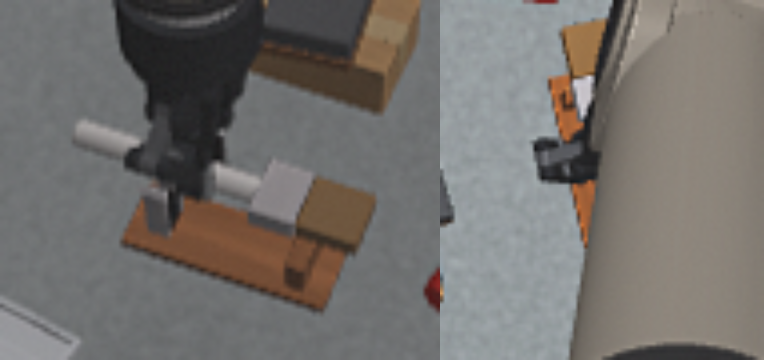

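The brush is over the holder with its handle above the jaws. The handle end is at about (280.5,232.5) and the bristle tip at about (351,255). I'll check the lateral alignment numerically.

```bash
python3 - <<'E'
from h import *
y=np.radians(9.4);R=np.array([[np.cos(y),np.sin(y)],[-np.sin(y),np.cos(y)]]);o=np.array([.6025,-.1504])
for n,p,z in(("end",(280.5,232.5),.074),("tip",(351.4,255.3),.076)): print(n,R@(onz("scene",p,z)[:2]-o)*1000)
for n,p,z in(("jawA",(319.4-320+299.4,238),.06),("jaws",(301,241.8),.06),("footm",((290.4+340+347+307)/4,(261+277.6+261.6+247)/4),.008)): print(n,R@(onz("scene",p,z)[:2]-o)*1000)
E
```

```text
end [-103.7254    0.7681]
tip [72.4034 -0.0997]
jawA [-62.1373  10.6887]
jaws [-52.8352   2.6222]
footm [-1.9407 -0.94  ]
```

>>> {"fn": "drive_tool", "kwargs": {"commands": [{"hand": 0.1,"translation": [0,0.7,-8],"angular": [0,0,0]},{"hand": 0.1,"translation": [0,0.7,-16],"angular": [0,0,0]},{"hand": 0.1,"translation": [0,0.7,-22],"angular": [0,0,0]},{"hand": 0.1,"translation": [0,0.7,-27],"angular": [0,0,0]},{"hand": 0.1,"translation": [0,0.7,-31],"angular": [0,0,0]},{"hand": 0.1,"translation": [0,0.7,-34],"angular": [0,0,0]},{"hand": 0.1,"translation": [0,0.7,-35],"angular": [0,0,0]},{"hand": 0.1,"translation": [0,0.7,-35],"angular": [0,0,0]}]}}

```text
t: 15.78
eef_pos: [0.5758, -0.1535, 0.0464]
tool_rot: [-0.0, -0.082, 0.997, 0.0]
contact_force: [-6.8, 1.0, 18.9]
gripper_width: 0.161
grasp_force: 60.8
```

```bash
python3 - <<'E'
from h import *
im=save("scene","scene4")
cv2.imwrite("pics/m4.png",cv2.resize(im[200:290,260:370,::-1],(550,450),interpolation=2))
o=bot.get_obs();print(o["t"],o["eef_pos"],o["tool_rot"],o["contact_force"],o["torque"])
E
```

```text
15.825 [ 0.5758 -0.1535  0.0464] [-0.0001 -0.0818  0.9966  0.0003] [-6.8018  1.4138 19.0775] [0.2536 1.3329 0.0668]
```

View pics/m4.png

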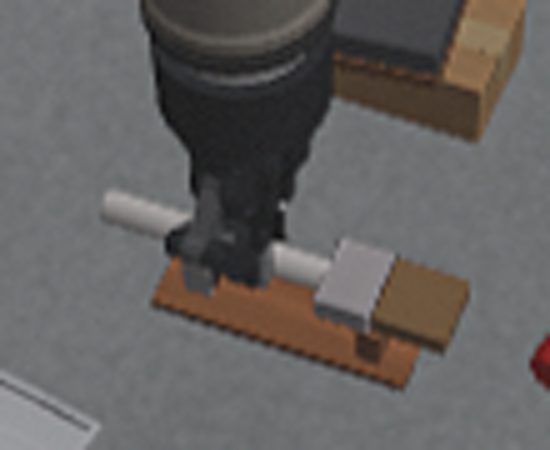

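Both brush ends dropped equally: handle end (281,241), tip (351,264). So it is level at its seat height. I'll press a bit more, release, back off and check.

>>> {"fn": "drive_tool", "kwargs": {"commands": [{"hand": 0.1,"translation": [0,0,-1.5],"angular": [0,0,0]},{"hand": 0.1,"translation": [0,0,-2],"angular": [0,0,0]},{"hand": 0.1,"translation": [0,0,-2],"angular": [0,0,0]}]}}

```text
t: 16.2
eef_pos: [0.5758, -0.1536, 0.0462]
tool_rot: [0.0, -0.082, 0.997, 0.001]
contact_force: [-12.1, 2.3, 35.8]
gripper_width: 0.159
grasp_force: 62.7
```

>>> {"fn": "drive_tool", "kwargs": {"commands": [{"hand": 0.3,"translation": [0,0,2],"angular": [0,0,0]},{"hand": 0.45,"translation": [0,0,2],"angular": [0,0,0]},{"hand": 0.45,"translation": [0,0,2],"angular": [0,0,0]},{"hand": 0.45,"translation": [0,0,15],"angular": [0,0,0]},{"hand": 0.6,"translation": [0,0,45],"angular": [0,0,0]},{"hand": 0.8,"translation": [-2,15,85],"angular": [0,0,-0.1]},{"hand": 1,"translation": [-5,50,105],"angular": [0,0,-0.28]},{"hand": 1,"translation": [-8,90,105],"angular": [0,0,-0.46]},{"hand": 1,"translation": [-11,125,105],"angular": [0,0,-0.64]},{"hand": 1,"translation": [-13,150,105],"angular": [0,0,-0.82]},{"hand": 1,"translation": [-13.5,161,105],"angular": [0,0,-1.0]},{"hand": 1,"translation": [-13.5,161,105],"angular": [0,0,-1.18]}]}}

```text
t: 17.7
eef_pos: [0.5625, 0.0093, 0.1484]
tool_rot: [-0.0, 0.488, 0.873, 0.001]
contact_force: [0.1, -0.4, -0.5]
gripper_width: 1.002
grasp_force: 0.0
```

```bash
python3 - <<'E'
from h import *
im=save("scene","scene5");im2=save("top","top5")
a=cv2.resize(im[160:290,270:400,::-1],(450,450),interpolation=2);b=cv2.resize(im2[140:210,370:420,::-1],(321,450),interpolation=2)
cv2.imwrite("pics/m5.png",np.hstack([a,b]))
o=bot.get_obs();print(o["t"],o["eef_pos"],o["tool_rot"],o["contact_force"])
E
```

```text
17.8 [0.5625 0.0081 0.1483] [0.0001 0.4865 0.8737 0.0001] [ 0.1059 -0.2363  0.3661]
```

View pics/m5.png

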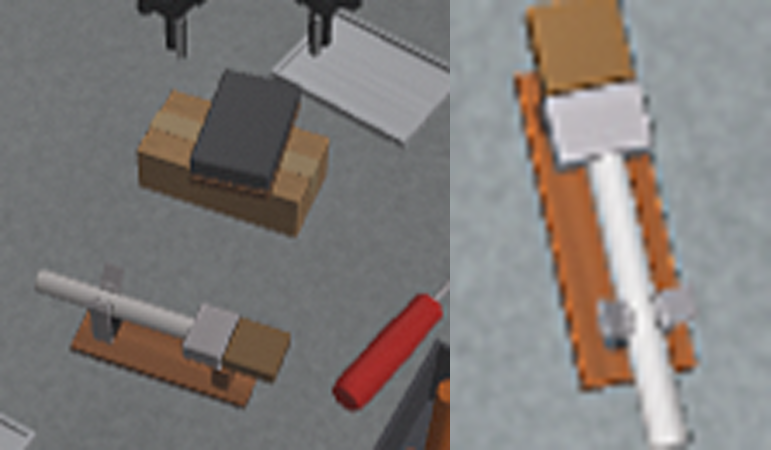

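The brush lies between the jaws with its ferrule over the rest. The handle end is at scene (283,241) / top (404,208.5) and the joint at scene (325,253) / top (394,165). I'll verify the height by projecting the seated pose, and locate the block again.

```bash
python3 - <<'E'
from h import *
print(tri([("top",(404,208.5)),("scene",(283,241.2))])*1000,tri([("top",(393.8,164.9)),("scene",(324.9,253))])*1000)
y=np.radians(9.4);u=np.array([np.cos(y),np.sin(y)]);n=np.array([-u[1],u[0]]);o=np.array([.6025,-.1504])
for dz in(0,.006,.012):
  for nm,x in(("end",-105),("joint",15)):
    p=np.r_[o+u*x/1000,.04+dz];print(dz,nm,proj("scene",p).round(1),proj("top",p).round(1))
l=bot.outline_of("scene","sanding_block")[0]; ct=max(cv2.findContours(l["pixels"].astype(np.uint8),0,1)[0],key=cv2.contourArea)
print(cv2.approxPolyDP(ct,3,True)[:,0].tolist())
c=np.array([.5623,.0075])
def bx(c,yaw,hx,hy,z):
    u=np.array([np.cos(yaw),np.sin(yaw)]);n=np.array([-u[1],u[0]])
    return [proj("scene",np.r_[c+a*hx*u+b*hy*n,z]).round(1).tolist() for a,b in((1,1),(1,-1),(-1,-1),(-1,1))]
print("pred top",bx(c,np.radians(104),.0475,.03,.073),"bot",bx(c,np.radians(104),.0475,.03,.045))
print("tray",bx(np.array([.4727,-.3032]),np.radians(2),.082,.05,.009),bx(np.array([.5956,.1559]),np.radians(-6.5),.064,.047,.009))
for t in("large_tray","small_tray"):
  for cam in("scene","top"):
    l=bot.outline_of(cam,t)[0]; ct=max(cv2.findContours(l["pixels"].astype(np.uint8),0,1)[0],key=cv2.contourArea)
    h=cv2.approxPolyDP(cv2.convexHull(ct),4,True)[:,0];w=np.array([onz(cam,p,.009)[:2] for p in h])*1000
    print(t,cam,h.tolist(),w.round(0).tolist(),cv2.minAreaRect(w.astype(np.float32)))
E
```

```text
[ 501.55   -166.8186   39.8516] [ 609.3462 -147.0768   46.4641]
0 end [281.3 241. ] [403.9 209.1]
0 joint [327.6 256.3] [393.7 162.3]
0.006 end [281.  239.6] [404.3 208.8]
0.006 joint [327.6 254.9] [394.  161.8]
0.012 end [280.8 238.1] [404.7 208.6]
0.012 joint [327.6 253.4] [394.3 161.3]
[[335, 181], [326, 212], [346, 217], [356, 186]]
pred top [[334.4, 179.6], [356.6, 184.3], [347.0, 211.5], [323.6, 206.2]] bot [[334.4, 186.9], [356.1, 191.6], [346.7, 218.6], [323.8, 213.3]]
tray [[280.9, 284.1], [255.3, 320.5], [197.1, 287.7], [224.7, 255.3]] [[404.6, 180.9], [386.9, 201.0], [348.4, 180.6], [366.9, 162.2]]
large_tray scene [[223, 257], [279, 286], [254, 321], [198, 289]] [[389.0, -262.0], [552.0, -256.0], [555.0, -353.0], [397.0, -358.0]] ((471.9608154296875, -307.2982482910156), (163.30397033691406, 96.1834716796875), 1.9438154697418213)
large_tray top [[472, 187], [479, 248], [440, 252], [435, 190]] [[553.0, -348.0], [399.0, -354.0], [392.0, -257.0], [548.0, -254.0]] ((472.3233947753906, -302.08648681640625), (157.4281768798828, 97.79010772705078), 2.4752042293548584)
small_tray scene [[350, 180], [369, 164], [402, 183], [384, 201]] [[530.0, 121.0], [546.0, 206.0], [661.0, 184.0], [647.0, 98.0]] ((596.5353393554688, 152.18701171875), (87.30264282226562, 119.57573699951172), 79.0808334350586)
small_tray top [[292, 154], [287, 200], [255, 200], [260, 154]] [[654.0, 108.0], [535.0, 124.0], [537.0, 206.0], [657.0, 191.0]] ((595.8330078125, 157.00875854492188), (82.57962036132812, 127.36186218261719), 83.22006225585938)
```

The handle end triangulates to z = 39.9 mm, so the brush is seated. Next is the block.

>>> {"fn": "drive_tool", "kwargs": {"commands": [{"hand": 1,"translation": [2,-1,-15],"angular": [0,0,-0.16]},{"hand": 1,"translation": [2,-1,-40],"angular": [0,0,-0.31]},{"hand": 1,"translation": [2,-1,-65],"angular": [0,0,-0.31]},{"hand": 1,"translation": [2,-1,-80],"angular": [0,0,-0.31]},{"hand": 1,"translation": [2,-1,-84],"angular": [0,0,-0.31]},{"hand": 1,"translation": [2,-1,-84],"angular": [0,0,-0.31]},{"hand": 0.5,"translation": [2,-1,-84],"angular": [0,0,-0.31]},{"hand": 0.5,"translation": [2,-1,-84],"angular": [0,0,-0.31]},{"hand": 0.5,"translation": [2,-1,-84],"angular": [0,0,-0.31]},{"hand": 0.5,"translation": [2,-1,-84],"angular": [0,0,-0.31]},{"hand": 0.5,"translation": [2,-1,-84],"angular": [0,0,-0.31]}], "force": 50}}

```text
t: 19.42
eef_pos: [0.5651, 0.0066, 0.0648]
tool_rot: [0.0, 0.615, 0.788, 0.001]
contact_force: [-0.2, -0.6, 6.5]
gripper_width: 0.691
grasp_force: 54.4
```

>>> {"fn": "drive_tool", "kwargs": {"commands": [{"hand": 0.5,"translation": [0,0,10],"angular": [0,0,0]},{"hand": 0.5,"translation": [0,0,35],"angular": [0,0,0]},{"hand": 0.5,"translation": [2,10,50],"angular": [0,0,0.15]},{"hand": 0.5,"translation": [7,35,50],"angular": [0,0,0.33]},{"hand": 0.5,"translation": [15,70,50],"angular": [0,0,0.51]},{"hand": 0.5,"translation": [22,105,45],"angular": [0,0,0.69]},{"hand": 0.5,"translation": [28,135,30],"angular": [0,0,0.87]},{"hand": 0.5,"translation": [31,149,10],"angular": [0,0,1.05]},{"hand": 0.5,"translation": [31,149,-10],"angular": [0,0,1.19]},{"hand": 0.5,"translation": [31,149,-25],"angular": [0,0,1.19]},{"hand": 0.5,"translation": [31,149,-30],"angular": [0,0,1.19]},{"hand": 0.5,"translation": [31,149,-30],"angular": [0,0,1.19]}]}}

```text
t: 20.92
eef_pos: [0.5955, 0.1553, 0.0339]
tool_rot: [0.0, 0.069, 0.998, -0.0]
contact_force: [0.5, 0.2, -0.7]
gripper_width: 0.69
grasp_force: 53.9
```

```bash
python3 - <<'E'
from h import *
im=save("scene","scene6");im2=save("top","top6")
a=cv2.resize(im[120:240,300:430,::-1],(455,420),interpolation=2);b=cv2.resize(im2[140:240,240:340,::-1],(345,420),interpolation=2)
cv2.imwrite("pics/m6.png",np.hstack([a,b]))
o=bot.get_obs();print(o["t"],o["eef_pos"],o["tool_rot"],o["contact_force"],o["gripper_width"])
E
```

```text
21.025 [0.5959 0.1555 0.0345] [0.0005 0.0684 0.9977 0.0001] [ 0.3108 -0.6508 -1.1283] 0.693819198436878
```

View pics/m6.png

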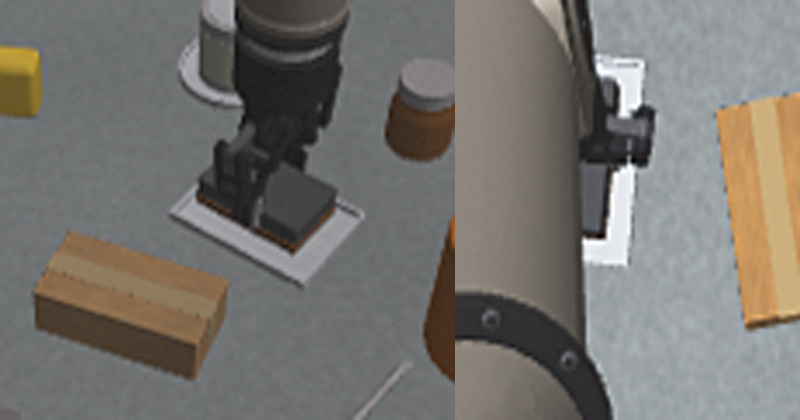

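The block is over the centre of the small tray and aligned with it, and the carton stayed put. I'll lower it.

>>> {"fn": "drive_tool", "kwargs": {"commands": [{"hand": 0.5,"translation": [0,0,-5],"angular": [0,0,0]},{"hand": 0.5,"translation": [0,0,-9],"angular": [0,0,0]},{"hand": 0.5,"translation": [0,0,-11],"angular": [0,0,0]},{"hand": 0.5,"translation": [0,0,-12],"angular": [0,0,0]},{"hand": 0.5,"translation": [0,0,-12],"angular": [0,0,0]}]}}

```text
t: 21.65
eef_pos: [0.5952, 0.1556, 0.0228]
tool_rot: [-0.0, 0.068, 0.998, 0.0]
contact_force: [-4.7, -0.4, 10.6]
gripper_width: 0.69
grasp_force: 55.2
```

>>> {"fn": "drive_tool", "kwargs": {"commands": [{"hand": 0.78,"translation": [0,0,0],"angular": [0,0,0]},{"hand": 0.82,"translation": [0,0,0],"angular": [0,0,0]},{"hand": 0.85,"translation": [0,0,10],"angular": [0,0,0]},{"hand": 1,"translation": [0,0,40],"angular": [0,0,0]},{"hand": 1,"translation": [-3,-5,85],"angular": [0,0,0.05]},{"hand": 1,"translation": [-12,-45,100],"angular": [0,0,0.15]},{"hand": 1,"translation": [-25,-95,100],"angular": [0,0,0.258]},{"hand": 1,"translation": [-36,-135,90],"angular": [0,0,0.258]},{"hand": 1,"translation": [-41,-151,80],"angular": [0,0,0.258]},{"hand": 1,"translation": [-41,-151,80],"angular": [0,0,0.258]}]}}

```text
t: 22.9
eef_pos: [0.5539, 0.004, 0.1014]
tool_rot: [-0.001, -0.06, 0.998, -0.0]
contact_force: [0.4, -0.2, 1.2]
gripper_width: 1.001
grasp_force: 0.0
```

```bash
python3 - <<'E'
from h import *
im=cv2.imread("pics/scene6.png")
save("scene","scene7");save("top","top7")
def bx(c,yaw,hx,hy,z):
    u=np.array([np.cos(yaw),np.sin(yaw)]);n=np.array([-u[1],u[0]])
    return [proj("scene",np.r_[c+a*hx*u+b*hy*n,z]).round(1).tolist() for a,b in((1,1),(1,-1),(-1,-1),(-1,1))]
print("pred",bx(np.array([.5532,.0043]),np.radians(7),.065,.034,.045))
# scene6 crop corners (scale 3.5, origin 300,120): L(35,293) R-near(198,345) R-far(228,285) back(68,233)
P=[(68,233),(228,285),(198,345),(35,293)];P=[(300+x/3.5,120+y/3.5) for x,y in P];print(np.round(P,1))
w=np.array([onz("scene",p,.045)[:2] for p in P])*1000;print(w.round(1),w.mean(0))
l=bot.outline_of("top","sanding_block")
if l:
    ct=max(cv2.findContours(l[0]["pixels"].astype(np.uint8),0,1)[0],key=cv2.contourArea)
    w=np.array([onz("top",p[0],.031)[:2] for p in ct])*1000;print("block",cv2.minAreaRect(w.astype(np.float32)))
o=bot.get_obs();print(o["t"],o["eef_pos"],o["tool_rot"])
E
```

```text
pred [[364.9, 200.1], [355.3, 219.0], [308.4, 203.2], [319.4, 185.6]]
[[319.4 186.6]
 [365.1 201.4]
 [356.6 218.6]
 [310.  203.7]]
[[486.5  27.1]
 [616.3  42.2]
 [624.  -18.8]
 [497.3 -36.6]] [556.0279   3.4676]
block ((592.3128662109375, 153.76295471191406), (62.737159729003906, 99.1835708618164), 81.86639404296875)
23.05 [0.5553 0.0069 0.102 ] [ 0.0004 -0.0624  0.9981  0.0005]
```

>>> {"fn": "drive_tool", "kwargs": {"commands": [{"hand": 1,"translation": [0,-0.5,-25],"angular": [0,0,0]},{"hand": 1,"translation": [0,-0.5,-50],"angular": [0,0,0]},{"hand": 1,"translation": [0,-0.5,-65],"angular": [0,0,0]},{"hand": 1,"translation": [0,-0.5,-69],"angular": [0,0,0]},{"hand": 1,"translation": [0,-0.5,-69],"angular": [0,0,0]},{"hand": 0.5,"translation": [0,-0.5,-69],"angular": [0,0,0]},{"hand": 0.5,"translation": [0,-0.5,-69],"angular": [0,0,0]},{"hand": 0.5,"translation": [0,-0.5,-69],"angular": [0,0,0]},{"hand": 0.5,"translation": [0,-0.5,-69],"angular": [0,0,0]}], "force": 70}}

```text
t: 24.18
eef_pos: [0.5552, 0.0047, 0.0341]
tool_rot: [0.001, -0.061, 0.998, 0.0]
contact_force: [-0.8, 1.1, 6.2]
gripper_width: 0.78
grasp_force: 78.4
```

>>> {"fn": "drive_tool", "kwargs": {"commands": [{"hand": 0.5,"translation": [0,0,12],"angular": [0,0,0]},{"hand": 0.5,"translation": [0,0,40],"angular": [0,0,0]},{"hand": 0.5,"translation": [0,0,80],"angular": [0,0,0]},{"hand": 0.5,"translation": [-3,-12,100],"angular": [0,0,0]},{"hand": 0.5,"translation": [-12,-45,105],"angular": [0,0,-0.02]},{"hand": 0.5,"translation": [-24,-90,105],"angular": [0,0,-0.04]},{"hand": 0.5,"translation": [-37,-140,105],"angular": [0,0,-0.06]},{"hand": 0.5,"translation": [-50,-190,105],"angular": [0,0,-0.084]},{"hand": 0.5,"translation": [-63,-237,105],"angular": [0,0,-0.084]},{"hand": 0.5,"translation": [-74,-277,100],"angular": [0,0,-0.084]},{"hand": 0.5,"translation": [-81,-301,90],"angular": [0,0,-0.084]},{"hand": 0.5,"translation": [-82.5,-308.5,70],"angular": [0,0,-0.084]}]}}

```text
t: 25.68
eef_pos: [0.4712, -0.3065, 0.1031]
tool_rot: [0.001, -0.017, 1.0, -0.001]
contact_force: [0.0, 0.3, -5.1]
gripper_width: 0.778
grasp_force: 81.3
```

>>> {"fn": "drive_tool", "kwargs": {"commands": [{"hand": 0.5,"translation": [0,0,-25],"angular": [0,0,0]},{"hand": 0.5,"translation": [0,0,-45],"angular": [0,0,0]},{"hand": 0.5,"translation": [0,0,-54],"angular": [0,0,0]},{"hand": 0.5,"translation": [0,0,-55],"angular": [0,0,0]},{"hand": 0.5,"translation": [0,0,-55],"angular": [0,0,0]}]}}

```text
t: 26.3
eef_pos: [0.4725, -0.3043, 0.0483]
tool_rot: [0.0, -0.019, 1.0, -0.0]
contact_force: [0.0, 0.1, -4.9]
gripper_width: 0.776
grasp_force: 81.1
```

```bash
python3 - <<'E'
from h import *
im=save("scene","scene8");im2=save("top","top8")
a=cv2.resize(im[210:350,170:310,::-1],(420,420),interpolation=2);b=cv2.resize(im2[160:280,400:510,::-1],(380,420),interpolation=2)
cv2.imwrite("pics/m8.png",np.hstack([a,b]))
o=bot.get_obs();print(o["t"],o["eef_pos"],o["tool_rot"],o["contact_force"],o["gripper_width"])
E
```

```text
26.4 [ 0.4725 -0.3046  0.0486] [ 0.0006 -0.0191  0.9998 -0.0003] [-0.421  -0.0343 -6.2061] 0.7741796108396215
```

View pics/m8.png

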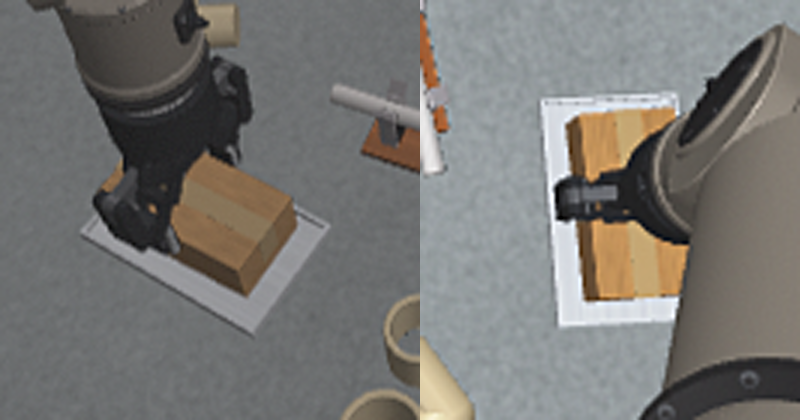

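The carton hovers over the middle of the large tray and is aligned with it. I'll lower it by about 11.5 mm.

>>> {"fn": "drive_tool", "kwargs": {"commands": [{"hand": 0.5,"translation": [0,0,-5],"angular": [0,0,0]},{"hand": 0.5,"translation": [0,0,-9],"angular": [0,0,0]},{"hand": 0.5,"translation": [0,0,-11],"angular": [0,0,0]},{"hand": 0.5,"translation": [0,0,-12],"angular": [0,0,0]},{"hand": 0.5,"translation": [0,0,-12],"angular": [0,0,0]}]}}

```text
t: 27.02
eef_pos: [0.4717, -0.3043, 0.0372]
tool_rot: [-0.0, -0.019, 1.0, 0.0]
contact_force: [-5.8, 4.8, 12.3]
gripper_width: 0.777
grasp_force: 83.5
```

Touching down. Release, lift and retreat inboard.

>>> {"fn": "drive_tool", "kwargs": {"commands": [{"hand": 0.85,"translation": [0,0,0],"angular": [0,0,0]},{"hand": 0.95,"translation": [0,0,0],"angular": [0,0,0]},{"hand": 1,"translation": [0,0,1],"angular": [0,0,0]},{"hand": 1,"translation": [0,0,25],"angular": [0,0,0]},{"hand": 1,"translation": [0,0,70],"angular": [0,0,0]},{"hand": 1,"translation": [0,0,120],"angular": [0,0,0]},{"hand": 1,"translation": [0,0,180],"angular": [0,0,0]},{"hand": 1,"translation": [0,-60,220],"angular": [0,0,0]},{"hand": 1,"translation": [0,-120,230],"angular": [0,0,0]},{"hand": 1,"translation": [0,-160,230],"angular": [0,0,0]},{"hand": 1,"translation": [0,-160,230],"angular": [0,0,0]},{"hand": 1,"translation": [0,-160,230],"angular": [0,0,0]}]}}

```text
t: 28.52
eef_pos: [0.4719, -0.4637, 0.2652]
tool_rot: [-0.0, -0.019, 1.0, 0.001]
contact_force: [-0.5, 1.0, 0.1]
gripper_width: 1.002
grasp_force: 0.0
```

```bash
python3 - <<'E'
from fit import *
im=save("scene","scene9");save("top","top9")
cyl("tin",.032,.003,.073,(.489,.304))
for n,z in(("sanding_block",.031),("carton",.048)):
    l=bot.outline_of("top",n)
    if l:
        ct=max(cv2.findContours(l[0]["pixels"].astype(np.uint8),0,1)[0],key=cv2.contourArea)
        w=np.array([onz("top",p[0],z)[:2] for p in ct])*1000;print(n,cv2.minAreaRect(w.astype(np.float32)))
cv2.imwrite("pics/m9.png",cv2.resize(im[100:340,180:450,::-1],(675,600),interpolation=2))
o=bot.get_obs();print(o["t"],o["eef_pos"],o["contact_force"],o["gripper_width"])
E
```

```text
tin ('top',) [486.655  303.3109] 0.115
tin ('scene',) [488.7461 301.9199] 0.04
tin ('top', 'scene') [487.669  301.4792] 0.158
sanding_block ((589.8739013671875, 154.51023864746094), (64.46812438964844, 101.06495666503906), 84.39073944091797)
carton ((588.449462890625, 150.8154296875), (91.87236022949219, 124.8131103515625), 83.54412841796875)
28.825 [ 0.4724 -0.4634  0.2659] [-0.3892  0.3447 -0.1443] 0.9981790353341625
```

View pics/m9.png

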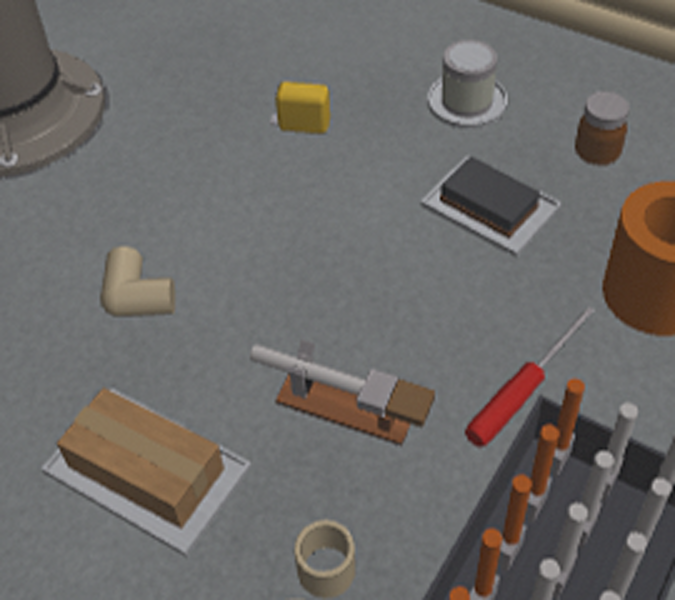

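The tin is in the dish (470,78), the block in the small tray (490,195), the carton in the large tray (145,455) and the brush seated in the holder (345,375). The jar hasn't moved. Everything is placed, so I'm handing in.

```bash
python3 -c "
from station import bot
print(bot.hand_in())"
```

```text
the job is handed in; nothing more can be done
None
```

I handed the job in after about 29 s of robot time, and the last pictures show everything in place and released: tin upright in the dish, block in the small tray, carton in the large tray, brush seated in its holder, jar untouched; no verdict came back.

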